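# Sort tested lamp drivers into the transit case and the reject tray

### The job

Lever the tight cover of the aluminium case up with the scraper blade in its pry slot and open it right up, past upright. Then lay every lamp driver with a green round tag in a nest of the case and every one with a red strip tag in a nest of the black reject tray, one to a nest, flat on the nest floor with its tag upward. Put the scraper back to lie wholly on its mat and shut the cover fully, leaving the tape, screwdriver and remote alone.

Things in the scene. Friction and masses are not known exactly. Their poses are not given: they have to be found in the camera images.
- case: fixed aluminium case, 262 (x) x 130 (y) x 64 mm high without its cover, walls 5, floor 6 mm; origin at the middle of its underside. Cover hinged along the top of its +y wall. In the middle of the -y wall the top 14 mm are cut away over 64 mm: the pry slot. Three foam nests in a row along x, 76 mm apart (middles); 27 mm from a seated driver's side to an end wall.
- pry_slot (a point): middle of the pry slot in the outer face of the case's -y wall, 7 mm below the cover's underside; the slot is open along the case's y.
- cover: the case's cover, a plate 262 x 130 x 5 mm, 0.17 kg, no handle, flush with the case all round. Origin on the hinge axis (along the case's x at y = +65, z = 64 mm of the case); its -y runs to the free edge, z out of its upper face; shut, its axes are the case's. The free edge swings up and over, to 1.85 rad at most. Stiff hinge (0.2 N m): it stays where left; lifting the free edge takes 2.5 N.
- cover_edge (a point): middle of the cover's free edge (130 mm from the hinge).
- case_nest0 (a point): middle of the floor of a foam nest in the case, where the underside of a seated driver comes; the nest is a pocket 48 mm (along x) x 98 mm (along y) and 10 mm deep, so a driver lies in it with its length along the case's y. Axes as the case. 
- case_nest1 (a point): middle of the floor of a foam nest in the case, where the underside of a seated driver comes; the nest is a pocket 48 mm (along x) x 98 mm (along y) and 10 mm deep, so a driver lies in it with its length along the case's y. Axes as the case. 
- case_nest2 (a point): middle of the floor of a foam nest in the case, where the underside of a seated driver comes; the nest is a pocket 48 mm (along x) x 98 mm (along y) and 10 mm deep, so a driver lies in it with its length along the case's y. Axes as the case. 
- tray: fixed open black reject tray, 190 (x) x 122 (y) x 22 mm, floor 5 mm; origin at the middle of its underside; two foam nests in a row along x, 82 mm apart.
- tray_nest0 (a point): middle of the floor of a foam nest in the reject tray; pocket 48 mm (along x) x 98 mm (along y), 10 mm deep; a driver lies with its length along the tray's y. Axes as the tray.
- tray_nest1 (a point): middle of the floor of a foam nest in the reject tray; pocket 48 mm (along x) x 98 mm (along y), 10 mm deep; a driver lies with its length along the tray's y. Axes as the tray.
- mat: fixed grey tool mat, 240 (x) x 96 (y) x 3 mm; origin at the middle of its underside.
- scraper: flat scraper 185 mm long, 0.12 kg, lying on the mat at the start: wooden handle 110 long x 28 wide x 26 mm high (x = -92 to +17 mm), then a stiff steel blade 34 wide x 2.5 mm thick to x = +92, 13 mm above the handle's underside. Origin at the middle of the 185 mm, level with the handle's underside; x to the blade, z up.
- blade_tip (a point): middle of the scraper blade's front edge (x = +92, z = +13 mm in its frame).
- passed_1: LED lamp driver, a white box 90 (its x) x 40 (its y) x 36 mm high with lower grey ends, 0.18 kg; origin at the middle of its underside, z up. On top it bears the green round tag (28 mm) of one that passed the test: belongs in the case. May be absent.
- passed_2: LED lamp driver, a white box 90 (its x) x 40 (its y) x 36 mm high with lower grey ends, 0.18 kg; origin at the middle of its underside, z up. On top it bears the green round tag (28 mm) of one that passed the test: belongs in the case. May be absent.
- passed_3: LED lamp driver, a white box 90 (its x) x 40 (its y) x 36 mm high with lower grey ends, 0.18 kg; origin at the middle of its underside, z up. On top it bears the green round tag (28 mm) of one that passed the test: belongs in the case. May be absent.
- failed_1: LED lamp driver, a white box 90 (its x) x 40 (its y) x 36 mm high with lower grey ends, 0.18 kg; origin at the middle of its underside, z up. On top it bears the red strip tag (14 x 38 mm, straight across) of one that failed the test: belongs in the tray. May be absent.
- failed_2: LED lamp driver, a white box 90 (its x) x 40 (its y) x 36 mm high with lower grey ends, 0.18 kg; origin at the middle of its underside, z up. On top it bears the red strip tag (14 x 38 mm, straight across) of one that failed the test: belongs in the tray. May be absent.
- tape_roll: roll of tape, 100 mm across, 40 mm high, a bystander; origin under its middle.
- screwdriver: red-handled screwdriver lying on the bench, a bystander.
- remote: black remote control 100 x 42 x 18 mm, a bystander.
Mind the look-alikes: they are no part of the job. Leave any pink look-alike of the failed_1 alone. Several things have the shape of the scraper; the one meant has the colours described above.

How it is judged:
On the way, in this order (a step that is already met when the one before it is completed fails the run):
1. the scraper has levered the cover up (the cover more than 0.3 rad open while the scraper bears on it) (angle between cover's own z axis and vertical above 0.3 rad and contact force between scraper and cover above 0.2 N), for 0.1 s.
2. the cover is open past upright (more than 1.55 rad) (angle between cover's own z axis and vertical above 1.55 rad), for 0.2 s.
At the end, for the whole second after the job is handed in: Green-tagged drivers lie in case nests, red-tagged in tray nests: within 8 mm of the nest's middle, on its floor (4 mm), level, tag up. Cover shut (under 0.04 rad). Scraper flat on its mat, its middle within 60 mm along and 40 mm across of the mat's middle. All at rest (((x of passed_1 in the frame of case_nest0 between -0.008 and 0.008 m and y of passed_1 in the frame of case_nest0 between -0.008 and 0.008 m and z of passed_1 in the frame of case_nest0 between -0.004 and 0.004 m) or (x of passed_1 in the frame of case_nest1 between -0.008 and 0.008 m and y of passed_1 in the frame of case_nest1 between -0.008 and 0.008 m and z of passed_1 in the frame of case_nest1 between -0.004 and 0.004 m) or (x of passed_1 in the frame of case_nest2 between -0.008 and 0.008 m and y of passed_1 in the frame of case_nest2 between -0.008 and 0.008 m and z of passed_1 in the frame of case_nest2 between -0.004 and 0.004 m)) and angle between each of passed_1, passed_2, passed_3, failed_1, failed_2's own z axis and vertical below 0.1 rad and linear speed of each of passed_1, passed_2, passed_3, failed_1, failed_2, scraper below 0.02 m/s and ((x of passed_2 in the frame of case_nest0 between -0.008 and 0.008 m and y of passed_2 in the frame of case_nest0 between -0.008 and 0.008 m and z of passed_2 in the frame of case_nest0 between -0.004 and 0.004 m) or (x of passed_2 in the frame of case_nest1 between -0.008 and 0.008 m and y of passed_2 in the frame of case_nest1 between -0.008 and 0.008 m and z of passed_2 in the frame of case_nest1 between -0.004 and 0.004 m) or (x of passed_2 in the frame of case_nest2 between -0.008 and 0.008 m and y of passed_2 in the frame of case_nest2 between -0.008 and 0.008 m and z of passed_2 in the frame of case_nest2 between -0.004 and 0.004 m)) and ((x of passed_3 in the frame of case_nest0 between -0.008 and 0.008 m and y of passed_3 in the frame of case_nest0 between -0.008 and 0.008 m and z of passed_3 in the frame of case_nest0 between -0.004 and 0.004 m) or (x of passed_3 in the frame of case_nest1 between -0.008 and 0.008 m and y of passed_3 in the frame of case_nest1 between -0.008 and 0.008 m and z of passed_3 in the frame of case_nest1 between -0.004 and 0.004 m) or (x of passed_3 in the frame of case_nest2 between -0.008 and 0.008 m and y of passed_3 in the frame of case_nest2 between -0.008 and 0.008 m and z of passed_3 in the frame of case_nest2 between -0.004 and 0.004 m)) and ((x of failed_1 in the frame of tray_nest0 between -0.008 and 0.008 m and y of failed_1 in the frame of tray_nest0 between -0.008 and 0.008 m and z of failed_1 in the frame of tray_nest0 between -0.004 and 0.004 m) or (x of failed_1 in the frame of tray_nest1 between -0.008 and 0.008 m and y of failed_1 in the frame of tray_nest1 between -0.008 and 0.008 m and z of failed_1 in the frame of tray_nest1 between -0.004 and 0.004 m)) and ((x of failed_2 in the frame of tray_nest0 between -0.008 and 0.008 m and y of failed_2 in the frame of tray_nest0 between -0.008 and 0.008 m and z of failed_2 in the frame of tray_nest0 between -0.004 and 0.004 m) or (x of failed_2 in the frame of tray_nest1 between -0.008 and 0.008 m and y of failed_2 in the frame of tray_nest1 between -0.008 and 0.008 m and z of failed_2 in the frame of tray_nest1 between -0.004 and 0.004 m)) and angle between cover's own z axis and vertical below 0.04 rad and x of scraper in the frame of mat between -0.06 and 0.06 m and y of scraper in the frame of mat between -0.04 and 0.04 m and z of scraper in the frame of mat between -0.002 and 0.01 m); the robot touches nothing.
It fails at once if the tape roll is disturbed (moved more than 40 mm) (distance of tape_roll from where it was at the start of the episode above 0.04 m).
It fails at once if the screwdriver is disturbed (moved more than 40 mm) (distance of screwdriver from where it was at the start of the episode above 0.04 m).
It fails at once if the remote is disturbed (moved more than 40 mm) (distance of remote from where it was at the start of the episode above 0.04 m).
Of passed_1, passed_2, passed_3 only 2 to 3 are there at a start; the rules pass over those that are not, and their reading is None.
Of failed_1, failed_2 only 1 to 2 are there at a start; the rules pass over those that are not, and their reading is None.
At some moment in a run one of passed_1, passed_2, passed_3, failed_1, failed_2 may be knocked a few centimetres aside while the robot is not near it.
It also fails if it takes over 210 s, if anything falls off the work surface, if the arm or the gripper's body presses on something with over 40 N, if the wrist force passes 120 N, or if a joint passes its speed limit or range.

### The arm

A 7-joint arm with a two-finger parallel gripper is mounted at the origin on the work surface. World frame = base frame: x ahead of the robot, y to its left, z up, the work surface at z = 0. Lengths are in m, angles in rad, forces in N, time in s.
With the tool pointing down it reaches from about 0.4 to 0.85 m from the base axis. Payload 4.5 kg.
Tool frame: the origin (TCP) lies midway between the tips of the shut fingers; the grasp point (between the pads) lies 19 mm behind it (tcp_to_grasp is the distance from the TCP to the grasp point, in m); z points along the fingers, y is the line along which they close (so a half turn about z gives the same grasp; the last joint's range is limited). The gripper opens to 85 mm and grips with 20 to 120 N. Pads are 22 mm wide; open, the fingers measure 114 mm over their backs; the gripper's body (76 mm by 85 mm) begins 54 mm behind the grasp point. The pads swing forward as they close: fully open they stand 13 mm farther back than shut.
Start: joints at [1.208, 0.689, -0.195, 1.565, 0.157, 0.902, -0.215], TCP at [0.242, -0.576, 0.231] pointing down, gripper open.
Joint ranges: [-3.01, 3.01], [-0.46, 2.08], [-1.47, 1.51], [0.13, 2.56], [-1, 4.14], [0.04, 2.09], [-2.66, 2.66]. Speed limits (rad/s): [2.57, 2.57, 3.14, 3.14, 3.14, 3.14, 3.14].

### API

Orientations are given as a unit quaternion [x, y, z, w].
In Python, from plant import * gives the robot as it stands.
- The arm moves only by the shell command python3 -m creep 'ROWS' [FORCE]. ROWS is text: rows parted by semicolons, each of 5 numbers parted by spaces: the shift along the world's x, y, z each as a share of 0.8 m, from -1 to 1, then the turn about the world's z as a share of 60 degrees, from -1 to 1, then the opening, from -1 (shut) to 1 (fully open). In form: x y z twist claw; .... A call has 1 to 8 rows; each row shifts and turns the commanded pose from where the row before left it; what a row does not reach is not made up. A row lasts 1/10 s, in which the tool goes at most 50 mm and 8.59 degrees, less where a joint would pass 70% of its speed; a pose out of reach is approached as far as the arm can. A call with a number of a shift or a turn outside -1 to 1 is refused whole. A call with a gripper value outside its range is refused whole. The fingers move at their own pace and stop on an object; FORCE is the grip in N (left out, the last holds). Time passes only in rows, so rows that do not move let the fingers close. It gives the time, the measured TCP pose, the force, the opening and the grip force at its end, in the units of the state.
- get_obs(): the state, without advancing time (a new reading comes with each control period).
- camera(name): name is "scene" or "top" or "wrist"; returns the picture (480x640x3 uint8, red, green, blue); there is no depth.
- get_calibration(name): a dict with "camera_matrix" (3x3 intrinsics, pixels), "camera_from_world" (4x4, takes a point from world to camera coordinates). Camera axes: x right, y up, looking along -z (the intrinsics and any distortion apply to the point x, -y, -z); pixel columns grow to the right and rows downward; lengths in m; the calibration is good to about 2 mm. A picture is of the moment at which its call begins: read the wrist's pose just before it. get_calibration takes no time and is no camera call; for the wrist camera it gives the pose at the moment of the call.
- hand_in(): hands the job in; it is judged then, once.
The state is a dict: "time": time; "joints": joint angles; "qd": joint speeds; "tau": joint torques, N m; "eef_pos": TCP position; "tcp_rot": TCP orientation; "contact_force": force on the tool from outside, world axes, zero at the start; "torque": the same for the moment, N m; "grip_width": finger opening in m; "grip_force": force on a finger pad.
Only numpy, scipy, OpenCV 4.12 (cv2) and the standard library are available. Lean on these libraries where they do the work, as an engineer would, in place of code of your own. Each camera call takes 0.05 s, during which the arm holds its last target. There are 200 camera calls.

## Working session

There is one attempt and no reset: what is moved stays moved. The work goes in short steps, Python scripts to look and compute and a shell command to move; the robot and the scene stay as the last step left them, time stands still between calls to the robot, and variables do not carry over. Pictures are saved under pics/ and viewed, at most 14 in all, crops included, and the job is handed in when it is done.

```bash
ls; mkdir -p pics; python3 - <<'E'
from plant import *
import cv2
o=get_obs()
print({k:o[k] for k in o})
for n in("top","scene"):
    im=camera(n); cv2.imwrite(f"pics/{n}0.png",im[:,:,::-1]); c=get_calibration(n); print(n,c)
E
```

```text
pics
{'time': 0.0, 'joints': array([ 1.20778024,  0.69000208, -0.19451684,  1.56636343,  0.15725096,
        0.9024967 , -0.21508817]), 'qd': array([ 0.00025058, -0.00029738,  0.00021966,  0.0006004 , -0.000527  ,
        0.00208345,  0.00049974]), 'tau': array([-1.15850125e-03, -5.39599192e+01, -1.26644611e+00, -1.58542317e+01,
        9.21822590e-03,  9.54156218e-03,  3.54864937e-07]), 'eef_pos': array([ 0.2412617 , -0.5758379 ,  0.23046765]), 'tcp_rot': array([ 9.80374235e-01,  1.97143282e-01, -2.32302238e-04, -9.12530794e-04]), 'contact_force': array([-0.87693415, -0.81643391, -0.0888174 ]), 'torque': array([-0.00532707,  0.03763222, -0.02232489]), 'grip_force': 0.0, 'grip_width': 0.08522345732811656}
top {'camera_matrix': array([[609.00824764,   0.        , 309.78026701],
       [  0.        , 609.00824764, 248.61621678],
       [  0.        ,   0.        ,   1.        ]]), 'camera_from_world': array([[ 7.79987942e-03, -9.99966508e-01,  2.47867118e-03,
         1.20454483e-03],
       [ 9.74222783e-01,  8.15788632e-03,  2.25440497e-01,
        -5.51902871e-01],
       [-2.25453168e-01,  6.56369237e-04,  9.74253785e-01,
        -1.16984723e+00],
       [ 0.00000000e+00,  0.00000000e+00,  0.00000000e+00,
         1.00000000e+00]])}
scene {'camera_matrix': array([[588.60781764,   0.        , 316.15790124],
       [  0.        , 588.60781764, 245.01263113],
       [  0.        ,   0.        ,   1.        ]]), 'camera_from_world': array([[-0.76319776,  0.64608707,  0.01003374,  0.39476302],
       [-0.51505505, -0.61764471,  0.59433433,  0.23196148],
       [ 0.39018901,  0.44842671,  0.80415547, -1.69618822],
       [ 0.        ,  0.        ,  0.        ,  1.        ]])}
```

View pics/top0.png

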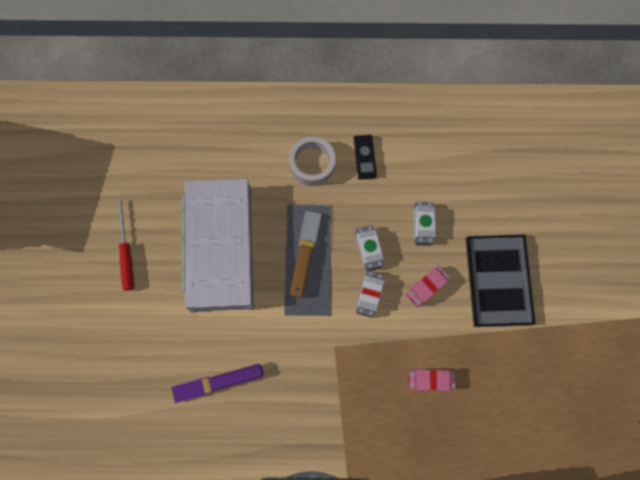

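View pics/scene0.png

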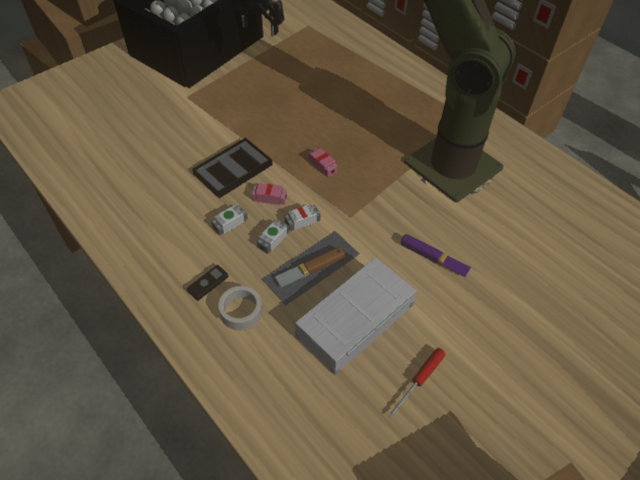

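The top view shows the case at (217,244), the mat at (308,260) with the scraper on it, greens at (370,246) and (425,222), a red at (370,294), and the tray at (500,281). The pink ones at (430,286) and (432,380) are look-alikes. I'll enlarge these.

```bash
cat > h.py <<'E'
from plant import *
import numpy as np, cv2
def ray(c,u,v):
    K=c["camera_matrix"];T=c["camera_from_world"]
    d=np.array([(u-K[0,2])/K[0,0],-(v-K[1,2])/K[1,1],-1.])
    R=T[:3,:3]; return -R.T@T[:3,3], R.T@d
def px2w(c,u,v,z):
    o,d=ray(c,u,v); return o+d*(z-o[2])/d[2]
def w2px(c,p):
    K=c["camera_matrix"];T=c["camera_from_world"]
    q=T[:3,:3]@np.array(p)+T[:3,3]; return np.array([K[0,2]+K[0,0]*q[0]/-q[2],K[1,2]-K[1,1]*q[1]/-q[2]])
def st():
    o=get_obs(); x,y,z,w=o["tcp_rot"]
    from scipy.spatial.transform import Rotation as R
    M=R.from_quat(o["tcp_rot"]).as_matrix()
    print("t %.1f"%o["time"],"tcp",o["eef_pos"].round(4),"yaxis ang deg %.1f"%np.degrees(np.arctan2(M[1,1],M[0,1])),"zax",M[:,2].round(3),"F",o["contact_force"].round(1),"w %.4f gf %.1f"%(o["grip_width"],o["grip_force"]),"j",o["joints"].round(2))
E
python3 - <<'E'
from h import *
a=cv2.imread("pics/top0.png"); b=cv2.imread("pics/scene0.png")
A=cv2.resize(a[170:330,165:345],None,fx=3.1,fy=3.1,interpolation=cv2.INTER_CUBIC) # 558x496
B=cv2.resize(b[225:375,265:430],None,fx=1.45,fy=1.45,interpolation=cv2.INTER_CUBIC)
cv2.imwrite("pics/c1.png",A)
C=cv2.resize(a[185:345,345:545],None,fx=4,fy=4,interpolation=cv2.INTER_CUBIC); cv2.imwrite("pics/c2.png",C[:600])
D=cv2.resize(b[225:375,245:430],None,fx=4,fy=4,interpolation=cv2.INTER_CUBIC); cv2.imwrite("pics/c3.png",D)
E
```

```text
(no output)
```

View pics/c1.png

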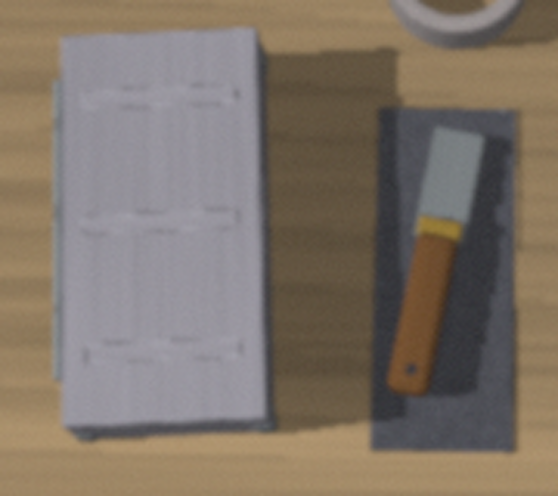

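View pics/c2.png

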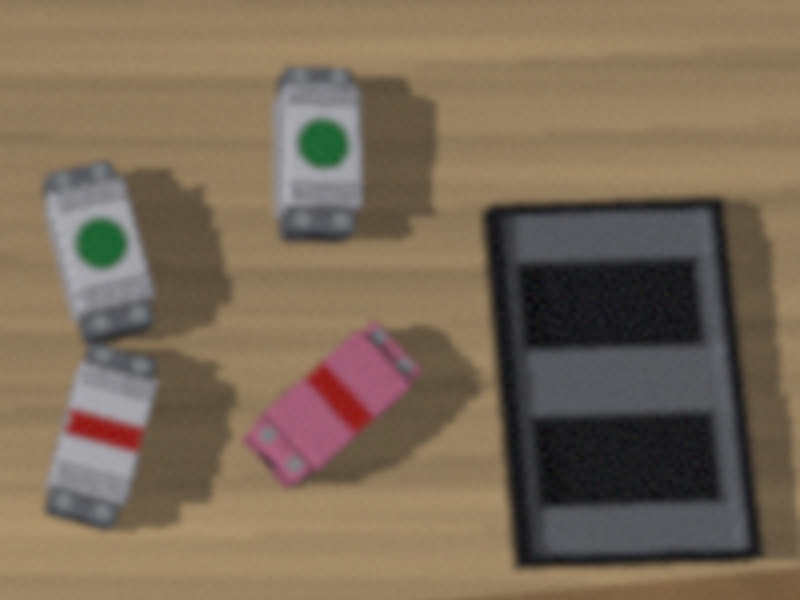

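View pics/c3.png

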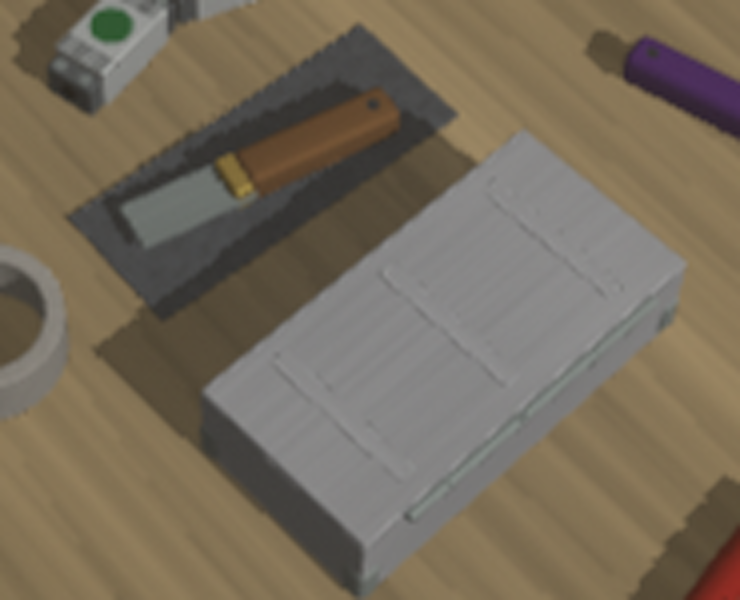

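Hinge strip is on the left (world +y), so the pry slot faces the mat (right). There are two greens, at crop c2 (102,243) and (324,143), and one red, at (105,430). The tray nests are at (612,303) and (628,459).

```bash
python3 - <<'E'
from h import *
c=get_calibration("top")
def g(pts,z,s,ox,oy): return np.array([px2w(c,ox+u/s,oy+v/s,z) for u,v in pts])
def rep(n,P):
    e=P.mean(0); print(n,"corners",P[:,:2].round(3).tolist(),"ctr",e.round(4)[:2],"sides",[round(float(np.linalg.norm(P[i]-P[(i+1)%4])),3) for i in range(4)],"ang of edge 1->2 %.2f"%np.degrees(np.arctan2(*(P[2]-P[1])[[1,0]])), "0->3 %.2f"%np.degrees(np.arctan2(*(P[3]-P[0])[[1,0]])))
rep("cover",g([(62,38),(256,28),(268,418),(63,428)],.069,3.1,165,170))
rep("mat",g([(378,108),(517,108),(516,450),(372,450)],.003,3.1,165,170))
rep("tray",g([(487,208),(722,200),(760,553),(518,563)],.022,4,345,185))
h=g([(408,392)],.029,3.1,165,170)[0];b=g([(459,131)],.0165,3.1,165,170)[0]
print("scr end",h,"tip",b,"len",np.linalg.norm((h-b)[:2]),"ang",np.degrees(np.arctan2(b[1]-h[1],b[0]-h[0])))
for n,ct,e1,e2 in [("gA",(102,243),(80,172),(118,325)),("gB",(324,143),(318,76),(318,228)),("red",(105,430),(122,360),(82,508))]:
    p=g([ct],.036,4,345,185)[0]; q=g([e1,e2],.028,4,345,185); d=q[0]-q[1]
    print(n,p.round(4),"len",np.linalg.norm(d).round(3),"ang %.1f"%np.degrees(np.arctan2(d[1],d[0])),"mid of ends",q.mean(0).round(4))
print("tray nests",g([(612,303),(628,459)],.009,4,345,185).round(4))
print("cam",ray(c,0,0)[0])
st()
E
```

```text
cover corners [[0.689, 0.264], [0.697, 0.135], [0.436, 0.12], [0.428, 0.25]] ctr [0.5626 0.1924] sides [0.129, 0.262, 0.13, 0.261] ang of edge 1->2 -176.57 0->3 -176.77
mat corners [[0.662, 0.056], [0.663, -0.041], [0.425, -0.04], [0.424, 0.056]] ctr [0.5435 0.0075] sides [0.097, 0.239, 0.096, 0.239] ang of edge 1->2 179.82 0->3 179.97
tray corners [[0.589, -0.324], [0.595, -0.448], [0.409, -0.454], [0.403, -0.331]] ctr [ 0.499  -0.3896] sides [0.124, 0.186, 0.124, 0.186] ang of edge 1->2 -178.15 0->3 -178.03
scr end [0.45914411 0.03177881 0.029     ] tip [ 0.64227082 -0.00074788  0.0165    ] len 0.18599295877694494 ang -10.071749774686056
gA [ 0.5653 -0.1202  0.036 ] len 0.084 ang 12.8 mid of ends [ 0.5645 -0.1193  0.028 ]
gB [ 0.62   -0.2371  0.036 ] len 0.083 ang -2.0 mid of ends [ 0.6176 -0.2354  0.028 ]
red [ 0.4674 -0.1202  0.036 ] len 0.08 ang -15.7 mid of ends [ 0.4669 -0.1196  0.028 ]
tray nests [[ 0.5415 -0.3912  0.009 ]
 [ 0.4587 -0.3944  0.009 ]]
cam [0.27392119 0.00647472 1.26414636]
t 0.1 tcp [ 0.2413 -0.5759  0.2306] yaxis ang deg -67.3 zax [-0.001  0.002 -1.   ] F [-0.5 -0.9 -0.5] w 0.0855 gf 0.0 j [ 1.21  0.69 -0.19  1.57  0.16  0.9  -0.22]
```

```bash
R='.0232 .0464 -.0086 -.034 1'; python3 -m creep '.0232 .0464 -.0086 -.034 1;.0232 .0464 -.0086 -.034 1;.0232 .0464 -.0086 -.034 1;.0232 .0464 -.0086 -.034 1;.0232 .0464 -.0086 -.034 1;.0232 .0464 -.0086 -.034 1;.0232 .0464 -.0086 -.034 1;.0232 .0464 -.0086 -.034 1'; python3 -m creep '.0232 .0464 -.0086 -.034 1;.0232 .0464 -.0086 -.034 1;.0232 .0464 -.0086 -.034 1;.0232 .0464 -.0086 -.034 1;.0232 .0464 -.0086 -.034 1;.0232 .0464 -.0086 -.034 1;.0232 .0464 -.0086 -.034 1;.0232 .0464 -.0086 -.034 1'; python3 -m creep '0 0 0 0 1;0 0 0 0 1;0 0 0 0 1'; python3 -c "
from h import *
st(); im=camera('wrist'); cv2.imwrite('pics/w1.png',im[:,:,::-1])"
```

```text
time: 0.9
eef_pos: [0.3905, -0.2779, 0.1759]
tcp_rot: [0.998, 0.055, -0.0, -0.0]
contact_force: [1.5, 0.2, -1.5]
grip_width: 0.0854
grip_force: 0.0
time: 1.7
eef_pos: [0.5389, 0.0192, 0.1207]
tcp_rot: [0.996, -0.087, -0.0, 0.0]
contact_force: [0.7, -0.1, -0.4]
grip_width: 0.0852
grip_force: 0.0
time: 2.0
eef_pos: [0.5378, 0.016, 0.1211]
tcp_rot: [0.996, -0.087, -0.0, 0.001]
contact_force: [0.0, -0.8, 0.3]
grip_width: 0.0852
grip_force: 0.0
t 2.0 tcp [0.5378 0.016  0.1211] yaxis ang deg -100.0 zax [-0.001 -0.001 -1.   ] F [ 0.  -0.8  0.3] w 0.0852 gf 0.0 j [-0.19  0.75  0.12  1.93 -0.18  0.47 -1.68]
```

```bash
python3 -m creep '0.001 .002 -.036 0 1;0 0 -.036 0 1;0 0 -.036 0 1;0 0 -.02 0 1;0 0 -.018 0 1;0 0 0 0 1;0 0 0 0 1' | grep -v rot; python3 -m creep '0 0 0 0 -1;0 0 0 0 -1;0 0 0 0 -1;0 0 0 0 -1;0 0 0 0 -1;0 0 0 0 -1;0 0 0 0 -1;0 0 0 0 -1' 110; python3 -m creep '0 0 .02 0 -1;0 0 .03 0 -1;0 0 .04 0 -1;0 0 .04 0 -1;0 0 .0 0 -1;0 0 0 0 -1;0 0 0 0 -1'; python3 -c "
from h import *
st(); im=camera('scene'); cv2.imwrite('pics/s1.png',cv2.resize(im[200:350,180:380,::-1],None,fx=4,fy=4))"
```

```text
time: 2.75
eef_pos: [0.5395, 0.0183, 0.0048]
contact_force: [0.0, -0.3, -0.4]
grip_width: 0.0855
grip_force: 0.0
time: 3.55
eef_pos: [0.5397, 0.0191, 0.0053]
tcp_rot: [0.996, -0.086, 0.0, -0.0]
contact_force: [-0.6, -0.3, 6.7]
grip_width: 0.0258
grip_force: 108.8
time: 4.25
eef_pos: [0.5385, 0.0192, 0.1079]
tcp_rot: [0.996, -0.086, -0.001, 0.0]
contact_force: [0.1, 0.6, -1.3]
grip_width: 0.0262
grip_force: 108.2
t 4.2 tcp [0.5385 0.0192 0.1079] yaxis ang deg -99.9 zax [-0.002 -0.    -1.   ] F [ 0.1  0.6 -1.3] w 0.0262 gf 108.2 j [-0.19  0.77  0.11  1.94 -0.19  0.44 -1.68]
```

```bash
python3 -m creep '.0034 -.0025 0 .1325 -1;.0034 -.0025 0 .1325 -1;.0034 -.0025 0 .1325 -1;.0034 -.0025 0 .1325 -1;.0034 -.0025 0 .1325 -1;.0034 -.0025 0 .1325 -1;.0034 -.0025 0 .1325 -1;.0034 -.0025 0 .1325 -1'|grep -v force; python3 -m creep '.0034 -.0025 0 .1325 -1;.0034 -.0025 0 .1325 -1;.0034 -.0025 0 .1325 -1;.0034 -.0025 0 .1325 -1;.0034 -.0025 0 .1325 -1;0 0 0 0 -1;0 0 0 0 -1' |grep -v force; python3 -m creep '0 0 -.03 0 -1;0 0 -.03 0 -1;0 0 -.0194 0 -1;0 0 0 0 -1;0 0 0 0 -1;0 0 0 0 -1'; python3 -c "
from h import *
st(); a=camera('scene');c=get_calibration('scene');b=camera('top');k=get_calibration('top')
print('pry px scene',w2px(c,[.5663,.1275,.057]),'top',w2px(k,[.5663,.1275,.057]))
cv2.imwrite('pics/s1.png',a[:,:,::-1]);cv2.imwrite('pics/t1.png',b[:,:,::-1])
A=cv2.resize(a[190:340,270:420,::-1],(400,400),interpolation=2);B=cv2.resize(b[180:310,180:310,::-1],(400,400),interpolation=2)
cv2.imwrite('pics/c4.png',np.hstack([A,B]))"
```

```text
time: 5.1
eef_pos: [0.5602, 0.0029, 0.1071]
tcp_rot: [0.891, 0.454, -0.001, -0.001]
grip_width: 0.0261
time: 5.8
eef_pos: [0.5739, -0.007, 0.1075]
tcp_rot: [0.687, 0.727, -0.001, -0.001]
grip_width: 0.0259
time: 6.4
eef_pos: [0.5753, -0.0066, 0.0458]
tcp_rot: [0.686, 0.728, 0.001, 0.0]
contact_force: [0.1, 0.9, -0.5]
grip_width: 0.0259
grip_force: 108.3
t 6.4 tcp [ 0.5753 -0.0066  0.0458] yaxis ang deg 3.4 zax [ 0.002  0.    -1.   ] F [ 0.1  0.9 -0.5] w 0.0259 gf 108.3 j [ 0.1   0.91 -0.3   1.84  0.54  0.47 -0.51]
pry px scene [335.68024073 289.87493443] top [250.08465039 241.90301639]
```

View pics/c4.png

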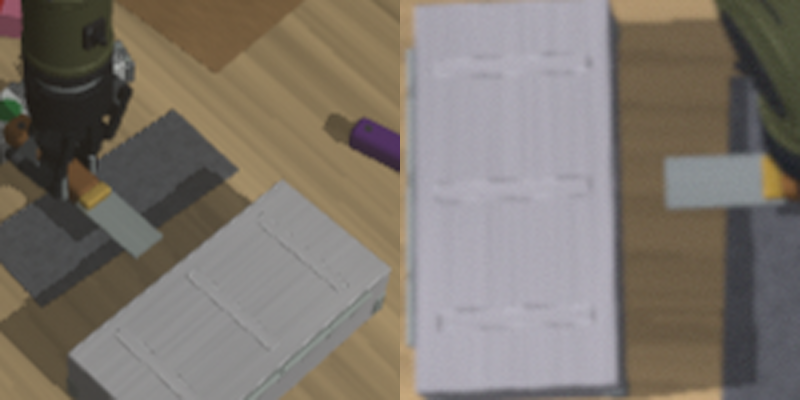

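```bash
python3 - <<'E'
from h import *
A=[];B=[]
for n,u,v in(("scene",324.9,281.9),("top",266.1,239.2)):
    o,d=ray(get_calibration(n),u,v); d/=np.linalg.norm(d); P=np.eye(3)-np.outer(d,d); A.append(P);B.append(P@o)
p=np.linalg.lstsq(np.vstack(A),np.hstack(B),rcond=None)[0]; print(p)
E
```

```text
[0.57181844 0.09505328 0.05821653]
```

```bash
python3 -m creep '-.001 .019 0 0 -1;-.001 .019 0 0 -1;-.001 .019 0 0 -1;-.001 .018 0 0 -1;0 0 0 0 -1;0 0 0 0 -1'; python3 -m creep '0 0 .004 0 -1;0 0 .006 0 -1;0 0 .01 0 -1;0 0 .01 0 -1;0 0 0 0 -1;0 0 0 0 -1'
```

```text
time: 7.1
eef_pos: [0.5713, 0.0535, 0.0449]
tcp_rot: [0.685, 0.729, -0.0, 0.0]
contact_force: [0.7, -1.2, -1.5]
grip_width: 0.0258
grip_force: 108.2
time: 7.7
eef_pos: [0.5719, 0.0529, 0.0695]
tcp_rot: [0.686, 0.728, 0.001, 0.0]
contact_force: [-0.2, -1.0, -1.4]
grip_width: 0.0259
grip_force: 108.7
```

```bash
python3 -c "
from h import *
st(); a=camera('scene');b=camera('top')
A=cv2.resize(a[190:340,270:420,::-1],(400,400),interpolation=2);B=cv2.resize(b[180:310,180:310,::-1],(400,400),interpolation=2)
cv2.imwrite('pics/c5.png',np.hstack([A,B]))"
```

```text
t 7.7 tcp [0.5719 0.0529 0.0695] yaxis ang deg 3.4 zax [ 0.001  0.    -1.   ] F [-0.2 -1.  -1.4] w 0.0259 gf 108.7 j [ 0.01  0.87 -0.31  1.84  0.5   0.51 -0.58]
```

View pics/c5.png

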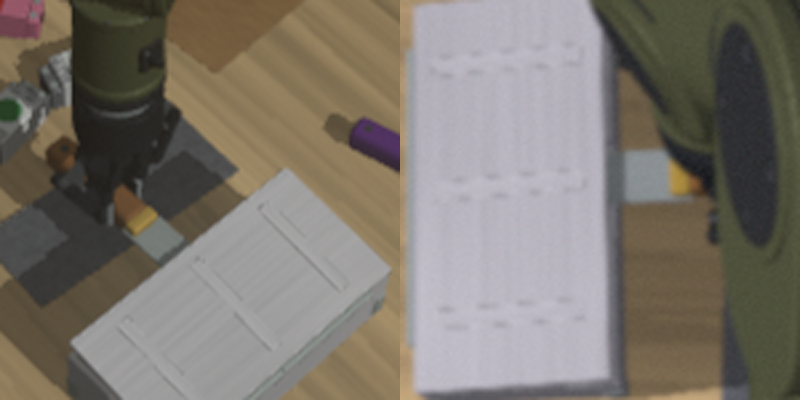

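```bash
python3 -m creep '0 .001 .011 0 -1;0 .004 .011 0 -1;0 .005 .01 0 -1;0 0 0 0 -1;0 0 0 0 -1;0 0 0 0 -1' |grep -v rot; python3 -m creep '-.0005 .0088 .0138 0 -1;-.0005 .0088 .0138 0 -1;-.0006 .0096 .0088 0 -1;-.0006 .0096 .0088 0 -1;-.0006 .0096 .0088 0 -1;0 0 0 0 -1;0 0 0 0 -1'|grep -v rot; python3 -c "
from h import *
st(); a=camera('scene')
cv2.imwrite('pics/c6.png',cv2.resize(a[150:350,250:450,::-1],(500,500),interpolation=2))"
```

```text
time: 8.4
eef_pos: [0.572, 0.0618, 0.0948]
contact_force: [0.5, -0.8, -1.5]
grip_width: 0.0257
grip_force: 108.8
time: 9.1
eef_pos: [0.5695, 0.0998, 0.1381]
contact_force: [-0.6, 0.6, -2.6]
grip_width: 0.026
grip_force: 108.8
t 9.1 tcp [0.5695 0.0998 0.1381] yaxis ang deg 3.5 zax [ 0.001  0.002 -1.   ] F [-0.6  0.6 -2.6] w 0.0260 gf 108.8 j [-0.04  0.77 -0.37  1.79  0.42  0.66 -0.59]
```

View pics/c6.png

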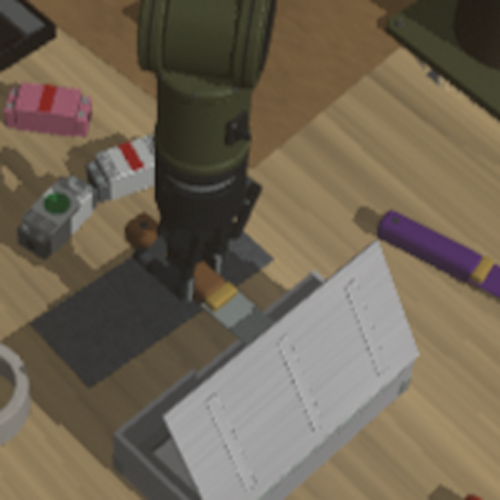

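The cover is well up (about 0.9–1.0 rad) with the blade under it, so I'll keep following the arc.

```bash
python3 -m creep '-.0006 .0116 .005 0 -1;-.0006 .0116 .005 0 -1;-.0006 .0116 .005 0 -1;-.0008 .0129 .0016 0 -1;-.0008 .0129 .0016 0 -1;-.0008 .0129 .0016 0 -1;0 0 0 0 -1' |grep -v rot; python3 -m creep '-.0006 .01 0 0 -1;-.0006 .01 0 0 -1;-.0003 .005 0 0 -1;0 0 0 0 -1;0 0 0 0 -1;0 0 0 0 -1'|grep -v rot; python3 -c "
from h import *
st(); a=camera('scene');b=camera('top');cv2.imwrite('pics/t2.png',b[:,:,::-1])
cv2.imwrite('pics/c7.png',np.hstack([cv2.resize(a[170:350,250:430,::-1],(400,400),interpolation=2),cv2.resize(b[150:330,130:310,::-1],(400,400),interpolation=2)]))"
```

```text
time: 9.85
eef_pos: [0.5657, 0.1605, 0.1539]
contact_force: [-0.2, -0.7, -0.1]
grip_width: 0.0258
grip_force: 108.8
time: 10.45
eef_pos: [0.5647, 0.1773, 0.1536]
contact_force: [-0.3, 0.2, -1.1]
grip_width: 0.0265
grip_force: 108.7
t 10.4 tcp [0.5647 0.1773 0.1536] yaxis ang deg 3.4 zax [ 0.     0.001 -1.   ] F [-0.3  0.2 -1.1] w 0.0265 gf 108.7 j [-0.17  0.76 -0.37  1.74  0.39  0.71 -0.68]
```

View pics/c7.png

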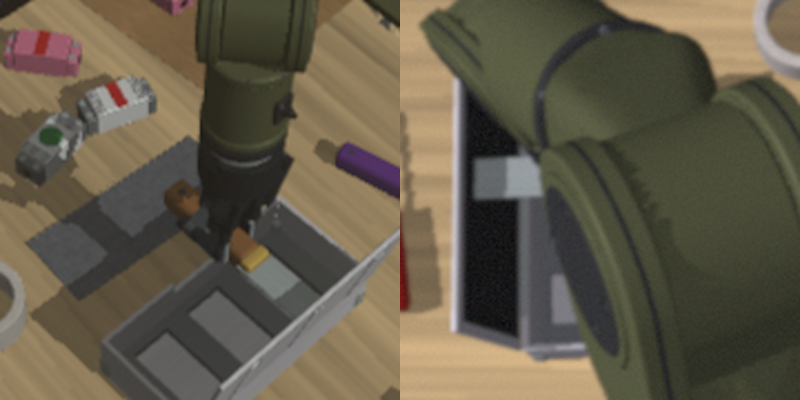

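```bash
python3 -c "
from h import *
c=get_calibration('top')
for u,v in((154.8,186),(155,299)):
  for z in(.185,.19,.194): print(z,px2w(c,u,v,z).round(4))"
python3 -m creep '.0027 -.049 0 0 -1;.0027 -.049 0 0 -1;.0027 -.049 0 0 -1;.0027 -.049 0 0 -1;0 0 0 0 -1'|grep -v rot; python3 -m creep '-.004 -.0012 0 -.1198 -1;-.004 -.0012 0 -.1198 -1;-.004 -.0012 0 -.1198 -1;-.004 -.0012 0 -.1198 -1;-.004 -.0012 0 -.1198 -1;-.004 -.0012 0 -.1198 -1;-.004 -.0012 0 -.1198 -1'|grep -v force;  python3 -m creep '-.004 -.0012 0 -.1198 -1;-.004 -.0012 0 -.1198 -1;-.004 -.0012 0 -.1198 -1;-.004 -.0012 0 -.1198 -1;-.004 -.0012 0 -.1198 -1;-.004 -.0012 0 -.1198 -1;0 0 0 0 -1;0 0 0 0 -1'; python3 -c "
from h import *
st(); a=camera('scene');b=camera('top');cv2.imwrite('pics/t3.png',b[:,:,::-1])
cv2.imwrite('pics/c8.png',np.hstack([cv2.resize(a[170:350,230:410,::-1],(400,400),interpolation=2),cv2.resize(b[150:330,150:330,::-1],(400,400),interpolation=2)]))"
```

```text
0.185 [0.6409 0.2952 0.185 ]
0.19 [0.6392 0.2939 0.19  ]
0.194 [0.6378 0.2928 0.194 ]
0.185 [0.4291 0.2811 0.185 ]
0.19 [0.4284 0.2798 0.19  ]
0.194 [0.4278 0.2788 0.194 ]
time: 11.05
eef_pos: [0.5733, 0.0108, 0.153]
contact_force: [0.4, -0.7, -1.6]
grip_width: 0.026
grip_force: 108.8
time: 11.75
eef_pos: [0.551, 0.0141, 0.1537]
tcp_rot: [0.931, 0.365, 0.0, -0.0]
grip_width: 0.0257
time: 12.55
eef_pos: [0.532, 0.0082, 0.1536]
tcp_rot: [1.0, 0.002, 0.0, -0.0]
contact_force: [0.1, 0.5, -1.4]
grip_width: 0.026
grip_force: 108.8
t 12.6 tcp [0.532  0.0082 0.1536] yaxis ang deg -89.8 zax [ 0.001  0.    -1.   ] F [ 0.1  0.5 -1.4] w 0.0260 gf 108.8 j [-0.14  0.68  0.06  1.93 -0.08  0.53 -1.59]
```

View pics/c8.png

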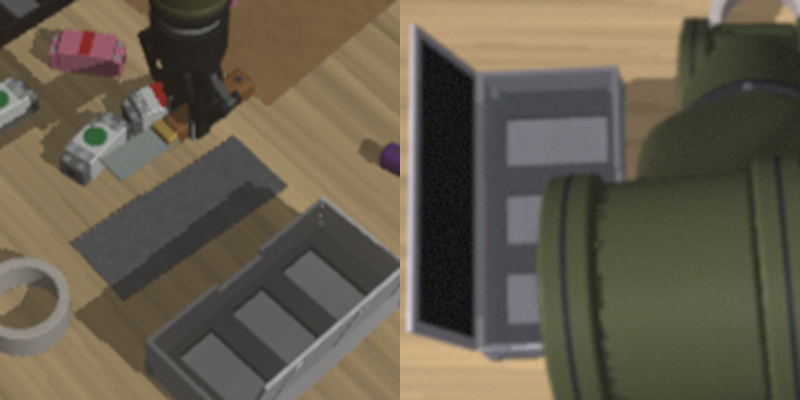

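Cover stays open at about 1.8 rad. Now I'll lower and release the scraper on the mat.

```bash
python3 -m creep '0 0 -.04 0 -1;0 0 -.04 0 -1;0 0 -.04 0 -1;0 0 -.04 0 -1;0 0 -.013 0 -1;0 0 -.01 0 -1;0 0 0 0 -1;0 0 0 0 -1' |grep -v rot; python3 -m creep '0 0 -.0015 0 0;0 0 0 0 0.5;0 0 0 0 1;0 0 0 0 1;0 0 0 0 1;0 0 0 0 1;0 0 0 0 1' 60; python3 -m creep '0 0 .04 0 1;0 0 .05 0 1;0 0 .05 0 1;0 0 .05 0 1;0 -.05 0 0 1;0 -.05 0 0 1;0 0 0 0 1'|grep -v force; python3 -c "
from h import *
st(); a=camera('wrist');c=get_calibration('wrist');b=camera('scene');np.save('pics/w2.npy',c,allow_pickle=True)
cv2.imwrite('pics/w2.png',a[:,:,::-1]);print(c['camera_from_world'].round(3),c['camera_matrix'][0,0])
cv2.imwrite('pics/c9.png',np.hstack([cv2.resize(b[170:350,200:380,::-1],(400,400),interpolation=2),cv2.resize(a[:,:,::-1],(400,300),interpolation=3)[:,:].repeat(1,0) if 0 else cv2.copyMakeBorder(cv2.resize(a[:,:,::-1],(400,300),interpolation=3),0,100,0,0,0)]))"
```

```text
time: 13.45
eef_pos: [0.5326, 0.0077, 0.0082]
contact_force: [0.3, 0.1, -1.4]
grip_width: 0.0257
grip_force: 108.8
time: 14.15
eef_pos: [0.5317, 0.0077, 0.0059]
tcp_rot: [1.0, 0.0, -0.0, 0.0]
contact_force: [0.4, -0.1, -0.0]
grip_width: 0.0856
grip_force: 0.0
time: 14.85
eef_pos: [0.5311, -0.0802, 0.1586]
tcp_rot: [1.0, -0.005, 0.0, 0.003]
grip_width: 0.0853
t 14.8 tcp [ 0.5311 -0.0802  0.1586] yaxis ang deg -90.6 zax [ 0.001 -0.005 -1.   ] F [-1.   0.2 -0.5] w 0.0853 gf 0.0 j [ 0.03  0.68  0.05  1.91 -0.06  0.55 -1.46]
[[-0.008 -1.     0.002 -0.073]
 [ 0.963 -0.008 -0.27  -0.496]
 [ 0.27  -0.     0.963 -0.451]
 [ 0.     0.     0.     1.   ]] 428.102963643532
```

View pics/c9.png

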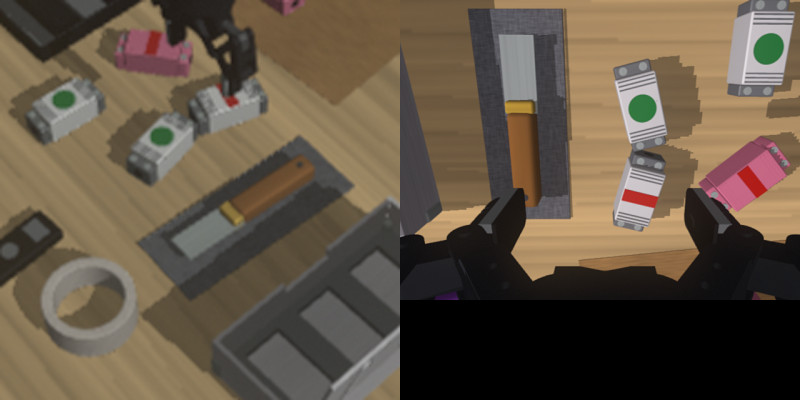

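The scraper lies on its mat. In the wrist view, green A's tag is at full-res (387,173), the red strip is at (386,317) and green B's tag is at about (590,78).

```bash
python3 - <<'E'
from h import *
c=np.load('pics/w2.npy',allow_pickle=True).item(); s=1.6
f=lambda u,v,z:px2w(c,(u-400)*s,v*s,z)
for n,ct,e1,e2 in [("gA",(642,108),(633,66),(651,146)),("red",(641,198),(648,160),(631,226)),("gB",(768,48),(762,4),(750,92))]:
    p=f(*ct,.036); a,b=f(*e1,.028),f(*e2,.028); print(n,p.round(4),"ang %.1f"%np.degrees(np.arctan2(*(a-b)[[1,0]])),(a+b)[:2]/2)
print("scraper ang",f(514,40,.0165),f(525,200,.029))
t=np.radians(3.3)
for i in(-1,0,1): print("case nest",i,(np.array([.5626,.1924])+.076*i*np.array([np.cos(t),np.sin(t)])).round(4))
E
```

```text
gA [ 0.5631 -0.1141  0.036 ] ang 14.3 [ 0.56238979 -0.11561113]
red [ 0.4654 -0.116   0.036 ] ang -11.8 [ 0.46606472 -0.11499021]
gB [ 0.618  -0.2299  0.036 ] ang 0.0 [ 0.61702329 -0.22298604]
scraper ang [0.62880328 0.01206318 0.0165    ] [0.4605547  0.01243134 0.029     ]
case nest -1 [0.4867 0.188 ]
case nest 0 [0.5626 0.1924]
case nest 1 [0.6385 0.1968]
```

```bash
python3 -m creep '-.04 -.022 0 -.112 1;-.0405 -.0225 0 -.112 1;0 0 0 0 1;0 0 0 0 1;0 0 0 0 1' |grep -v force; python3 -c "
from h import *
st(); b=camera('top');cv2.imwrite('pics/t4.png',b[:,:,::-1])"
```

```text
time: 15.45
eef_pos: [0.4688, -0.1063, 0.158]
tcp_rot: [0.993, -0.115, 0.001, -0.0]
grip_width: 0.0855
t 15.4 tcp [ 0.4688 -0.1063  0.158 ] yaxis ang deg -103.2 zax [ 0.002  0.001 -1.   ] F [0.4 0.1 0.5] w 0.0855 gf 0.0 j [ 0.07  0.63  0.09  2.08 -0.13  0.44 -1.55]
```

```bash
python3 -m creep '-.002 -.0165 -.04 -.012 1;0 0 -.04 0 1;0 0 -.04 0 1;0 0 -.04 0 1;0 0 -.018 0 1;0 0 -.01 0 1;0 0 0 0 1;0 0 0 0 1' |grep -v rot; python3 -m creep '0 0 0 0 -1;0 0 0 0 -1;0 0 0 0 -1;0 0 0 0 -1;0 0 0 0 -1;0 0 0 0 -1' 60; python3 -m creep '0 0 .03 0 -1;0 0 .04 0 -1;0 0 .04 0 -1;0 0 .0 0 -1;0 0 0 0 -1;0 0 0 0 -1'; python3 -c "
from h import *
st()"
```

```text
time: 16.3
eef_pos: [0.4665, -0.1209, 0.008]
contact_force: [-0.4, -0.3, 0.5]
grip_width: 0.0852
grip_force: 0.0
time: 16.9
eef_pos: [0.4661, -0.121, 0.0083]
tcp_rot: [0.992, -0.123, 0.001, -0.0]
contact_force: [0.5, 0.5, 6.5]
grip_width: 0.0392
grip_force: 61.5
time: 17.5
eef_pos: [0.4651, -0.1208, 0.0948]
tcp_rot: [0.992, -0.123, -0.001, -0.0]
contact_force: [-0.8, -0.2, -1.8]
grip_width: 0.0394
grip_force: 61.0
t 17.5 tcp [ 0.4651 -0.1208  0.0948] yaxis ang deg -104.1 zax [-0.002  0.    -1.   ] F [-0.8 -0.2 -1.8] w 0.0394 gf 61.0 j [ 0.12  0.75  0.06  2.11 -0.14  0.28 -1.52]
```

```bash
python3 -m creep '-.0006 -.0243 0 .1262 -1;-.0006 -.0243 0 .1262 -1;-.0006 -.0243 0 .1262 -1;-.0006 -.0243 0 .1262 -1;-.0006 -.0243 0 .1262 -1;-.0006 -.0243 0 .1262 -1;-.0006 -.0243 0 .1262 -1' |grep time; python3 -m creep '-.0006 -.0243 0 .1262 -1;-.0006 -.0243 0 .1262 -1;-.0006 -.0243 0 .1262 -1;-.0006 -.0243 0 .1262 -1;-.0006 -.0243 0 .1262 -1;-.0006 -.0243 0 .1262 -1;-.0006 -.0243 0 .1262 -1' |grep time; python3 -m creep '0 0 0 0 -1;0 0 0 0 -1;0 0 0 0 -1;0 0 0 0 -1'; python3 -c "
from h import *
st(); a=camera('wrist');c=get_calibration('wrist');b=camera('top');np.save('pics/w3.npy',c,allow_pickle=True)
cv2.imwrite('pics/t5.png',b[:,:,::-1]);cv2.imwrite('pics/w3.png',a[:,:,::-1])
B=cv2.resize(b[200:350,400:550,::-1],(400,400),interpolation=2);A=cv2.resize(a[:400,:,::-1],(400,250),interpolation=3)
cv2.imwrite('pics/c10.png',np.hstack([B,cv2.copyMakeBorder(A,0,150,0,0,0)]))"
```

```text
time: 18.2
time: 18.9
time: 19.3
eef_pos: [0.4593, -0.3916, 0.0953]
tcp_rot: [0.695, 0.719, 0.0, -0.001]
contact_force: [0.7, 0.9, -0.7]
grip_width: 0.0391
grip_force: 60.9
t 19.3 tcp [ 0.4593 -0.3916  0.0953] yaxis ang deg 1.9 zax [-0.     0.001 -1.   ] F [ 0.7  0.9 -0.7] w 0.0391 gf 60.9 j [ 0.91  0.89 -0.51  1.73  0.63  0.7   0.1 ]
```

View pics/c10.png

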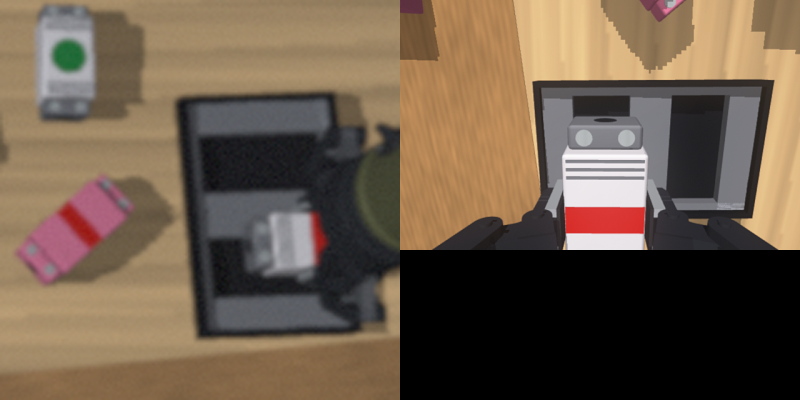

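```bash
python3 -m creep '-.001 -.0015 -.04 0 -1;0 0 -.035 0 -1;0 0 -.004 0 -1;0 0 0 0 -1;0 0 0 0 -1' |grep -v rot; for i in 1 2; do :; done; python3 -m creep '0 0 -.004 0 -1;0 0 0 0 -1;0 0 0 0 -1' |egrep 'eef|contact';python3 -m creep '0 0 -.004 0 -1;0 0 0 0 -1;0 0 0 0 -1' |egrep 'eef|contact';python3 -m creep '0 0 -.004 0 -1;0 0 0 0 -1;0 0 0 0 -1' |egrep 'eef|contact'
```

```text
time: 19.9
eef_pos: [0.4594, -0.3946, 0.0337]
contact_force: [-0.3, -0.5, -1.3]
grip_width: 0.0393
grip_force: 60.8
eef_pos: [0.4584, -0.3947, 0.0297]
contact_force: [-0.3, -0.2, -1.8]
eef_pos: [0.4581, -0.3944, 0.0258]
contact_force: [0.8, 0.0, -1.4]
eef_pos: [0.4581, -0.3944, 0.0226]
contact_force: [-0.4, 0.6, -1.9]
```

```bash
python3 -m creep '0 0 -.003 0 -1;0 0 0 0 -1;0 0 0 0 -1' |egrep 'eef|contact';python3 -m creep '0 0 -.003 0 -1;0 0 0 0 -1;0 0 0 0 -1' |egrep 'eef|contact';python3 -m creep '0 0 -.003 0 -1;0 0 0 0 -1;0 0 0 0 -1' |egrep 'eef|contact'; python3 -m creep '0 0 -.002 0 -1;0 0 0 0 -1;0 0 0 0 -1' |egrep 'eef|contact'
```

```text
eef_pos: [0.4582, -0.3944, 0.0203]
contact_force: [-0.6, 0.1, -0.3]
eef_pos: [0.4581, -0.3945, 0.0179]
contact_force: [-0.1, 0.1, -1.2]
eef_pos: [0.4581, -0.3944, 0.0155]
contact_force: [-0.5, -1.0, -2.4]
eef_pos: [0.4582, -0.3945, 0.0139]
contact_force: [-0.5, -0.5, -1.6]
```

```bash
python3 -m creep '0 0 -.0015 0 -1;0 0 0 0 -1;0 0 0 0 -1' |egrep 'eef|contact'; python3 -m creep '0 0 0 0 0.3;0 0 0 0 0.3;0 0 0 0 0.3;0 0 0 0 0.3;0 0 0 0 0.3' ; python3 -m creep '0 0 .02 0 .3;0 0 .04 0 .3;0 0 .05 0 .3;0 0 .05 0 .3;0 .05 .0 0 1;0 .05 .0 0 1;0 0 0 0 1;0 0 0 0 1' |grep eef; python3 -c "
from h import *
st(); a=camera('wrist');b=camera('top')
cv2.imwrite('pics/t6.png',b[:,:,::-1]);cv2.imwrite('pics/w4.png',a[:,:,::-1])
B=cv2.resize(b[180:340,340:550,::-1],(788,600),interpolation=2)
cv2.imwrite('pics/c11.png',B)"
```

```text
eef_pos: [0.4583, -0.3945, 0.0138]
contact_force: [-2.1, 1.9, 7.4]
time: 22.8
eef_pos: [0.4582, -0.3945, 0.0126]
tcp_rot: [0.696, 0.718, 0.0, -0.0]
contact_force: [0.8, 0.0, -0.4]
grip_width: 0.0557
grip_force: 0.0
eef_pos: [0.4587, -0.3136, 0.142]
t 23.6 tcp [ 0.4587 -0.3136  0.142 ] yaxis ang deg 2.0 zax [ 0.001 -0.001 -1.   ] F [ 1.4 -0.7 -0. ] w 0.0852 gf 0.0 j [ 0.83  0.77 -0.53  1.85  0.59  0.69 -0.02]
```

View pics/c11.png

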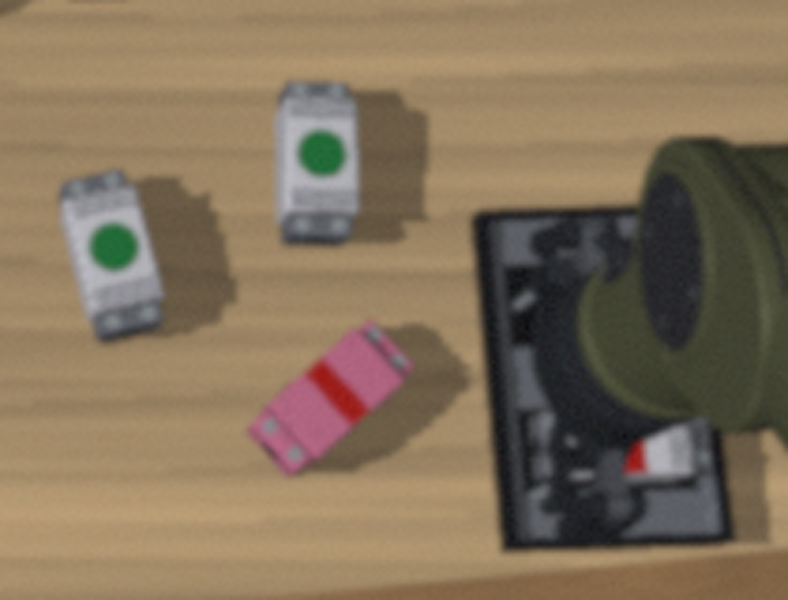

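Tray: red strip lies in nest 1. Both greens are unmoved, at crop (113,246) and (322,153). I'll go for green B and check the case nest pixels in the same step.

```bash
cat >> h.py <<'E'
def tags(name="top"):
    im=camera(name); h=cv2.cvtColor(im,cv2.COLOR_RGB2HSV); out=[]
    for n,m in(("green",(h[...,0]>45)&(h[...,0]<85)&(h[...,1]>140)),("red",((h[...,0]<6)|(h[...,0]>174))&(h[...,1]>180))):
        k,l,s,c=cv2.connectedComponentsWithStats(m.astype(np.uint8))
        for i in range(1,k):
            if s[i,4]>25: print(n,c[i].round(1),s[i,4],"z.036:",px2w(get_calibration(name),*c[i],.036).round(4))
    return im
E
python3 -c "
from h import *
c=get_calibration('top')
for z in(.006,.015,.02): print(z,px2w(c,220.7,213.5,z).round(4))
tags()"
python3 -m creep '.0154 .0074 0 -.12 1;.0154 .0074 0 -.12 1;.0154 .0074 0 -.12 1;.0154 .0074 0 -.12 1;.0154 .0074 0 -.12 1;.0154 .0074 0 -.12 1;.0154 .0074 0 -.12 1' | grep time; python3 -m creep '.0154 .0074 0 -.12 1;.0154 .0074 0 -.12 1;.0154 .0074 0 -.12 1;.0154 .0074 0 -.12 1;.0154 .0074 0 -.12 1;.0154 .0074 0 -.12 1;0 0 0 0 1;0 0 0 0 1' | grep time; python3 -m creep '0 0 0 0 1;0 0 0 0 1;0 0 0 0 1'|grep time;python3 -c "
from h import *
st()"
```

```text
0.006 [0.6409 0.1976 0.006 ]
0.015 [0.6383 0.1962 0.015 ]
0.02 [0.6368 0.1955 0.02  ]
green [425.4 220.6] 76 z.036: [ 0.6204 -0.2359  0.036 ]
green [370.1 245.4] 77 z.036: [ 0.5659 -0.1193  0.036 ]
red [125.8 266.6] 455 z.036: [0.517  0.3834 0.036 ]
red [429.6 284.4] 78 z.036: [ 0.4852 -0.2398  0.036 ]
red [433.  379.5] 90 z.036: [ 0.2951 -0.2395  0.036 ]
time: 24.45
time: 25.25
time: 25.55
t 25.6 tcp [ 0.6178 -0.2382  0.1408] yaxis ang deg -91.8 zax [-0. -0. -1.] F [0.9 0.6 0. ] w 0.0853 gf 0.0 j [ 0.33  0.84 -0.07  1.53  0.07  0.78 -1.37]
```

```bash
python3 -m creep '.0025 .002 -.04 0 1;0 0 -.04 0 1;0 0 -.04 0 1;0 0 -.03 0 1;0 0 -.016 0 1;0 0 0 0 1;0 0 0 0 1' |egrep 'eef|contact'; python3 -m creep '0 0 0 0 -1;0 0 0 0 -1;0 0 0 0 -1;0 0 0 0 -1;0 0 0 0 -1;0 0 0 0 -1' 60|egrep 'eef|grip'; python3 -m creep '0 0 .04 0 -1;0 0 .05 0 -1;0 0 .05 0 -1;0 0 .03 0 -1;0 0 0 0 -1;0 0 0 0 -1'|egrep 'eef|cont|width'; python3 -c "
from h import *
st()"
```

```text
eef_pos: [0.621, -0.2363, 0.0088]
contact_force: [-0.8, -0.8, -0.3]
eef_pos: [0.6212, -0.2361, 0.0091]
grip_width: 0.039
grip_force: 62.6
eef_pos: [0.6198, -0.2357, 0.1434]
contact_force: [-0.0, -0.1, -3.1]
grip_width: 0.0386
t 27.4 tcp [ 0.6198 -0.2357  0.1434] yaxis ang deg -91.7 zax [-0.001  0.    -1.   ] F [-0.  -0.1 -3.1] w 0.0386 gf 61.8 j [ 0.33  0.84 -0.07  1.52  0.07  0.78 -1.37]
```

```bash
python3 -m creep '.0017 .0386 0 .1131 -1;.0017 .0386 0 .1131 -1;.0017 .0386 0 .1131 -1;.0017 .0386 0 .1131 -1;.0017 .0386 0 .1131 -1;.0017 .0386 0 .1131 -1;.0017 .0386 0 .1131 -1' | grep eef;python3 -m creep '.0017 .0386 0 .1131 -1;.0017 .0386 0 .1131 -1;.0017 .0386 0 .1131 -1;.0017 .0386 0 .1131 -1;.0017 .0386 0 .1131 -1;.0017 .0386 0 .1131 -1;.0017 .0386 0 .1131 -1;0 0 0 0 -1' | grep eef; python3 -m creep '0 0 0 0 -1;0 0 0 0 -1;0 0 0 0 -1'|grep time;python3 -c "
from h import *
st()"
```

```text
eef_pos: [0.628, -0.0185, 0.1413]
eef_pos: [0.6365, 0.2039, 0.1416]
time: 29.25
t 29.2 tcp [0.6393 0.1944 0.143 ] yaxis ang deg 3.1 zax [-0.001 -0.002 -1.   ] F [ 0.3  0.4 -1.5] w 0.0389 gf 61.7 j [-0.13  0.88 -0.46  1.49  0.46  0.88 -0.69]
```

```bash
python3 -m creep '-.001 .003 -.03 .002 -1;0 0 -.04 0 -1;0 0 -.03 0 -1;0 0 -.02 0 -1;0 0 -.015 0 -1;0 0 0 0 -1;0 0 0 0 -1' |egrep 'eef|contact'; for a in 1; do python3 -m creep '0 0 -.003 0 -1;0 0 0 0 -1;0 0 0 0 -1'|egrep 'eef|contact'; python3 -m creep '0 0 -.003 0 -1;0 0 0 0 -1;0 0 0 0 -1'|egrep 'eef|contact';python3 -m creep '0 0 -.003 0 -1;0 0 0 0 -1;0 0 0 0 -1'|egrep 'eef|contact';done
```

```text
eef_pos: [0.6392, 0.199, 0.0367]
contact_force: [1.3, 0.5, -1.3]
eef_pos: [0.639, 0.1989, 0.0342]
contact_force: [-0.2, -0.1, -0.9]
eef_pos: [0.6386, 0.1988, 0.0311]
contact_force: [0.4, -0.7, -2.3]
eef_pos: [0.6385, 0.1988, 0.0286]
contact_force: [-0.1, -0.3, -2.3]
```

```bash
python3 -m creep '0 -.0015 -.003 0 -1;0 0 0 0 -1;0 0 0 0 -1'|egrep 'eef|contact'; python3 -m creep '0 0 -.003 0 -1;0 0 0 0 -1;0 0 0 0 -1'|egrep 'eef|contact';python3 -m creep '0 0 -.003 0 -1;0 0 0 0 -1;0 0 0 0 -1'|egrep 'eef|contact';python3 -m creep '0 0 -.003 0 -1;0 0 0 0 -1;0 0 0 0 -1'|egrep 'eef|contact'; python3 -m creep '0 0 -.0025 0 -1;0 0 0 0 -1;0 0 0 0 -1'|egrep 'eef|contact'
```

```text
eef_pos: [0.6385, 0.1974, 0.0262]
contact_force: [0.5, -1.0, -2.1]
eef_pos: [0.6385, 0.1979, 0.0239]
contact_force: [0.9, 1.4, -2.0]
eef_pos: [0.6385, 0.1979, 0.0214]
contact_force: [0.2, 0.6, -2.5]
eef_pos: [0.6386, 0.1979, 0.0191]
contact_force: [0.1, 0.6, -3.6]
eef_pos: [0.6387, 0.1979, 0.0171]
contact_force: [-0.3, 1.9, -2.6]
```

```bash
python3 -m creep '0 0 -.0025 0 -1;0 0 0 0 -1;0 0 0 0 -1'|egrep 'eef|contact'; python3 -m creep '0 0 -.001 0 -1;0 0 0 0 -1;0 0 0 0 -1'|egrep 'eef|contact'
```

```text
eef_pos: [0.6389, 0.198, 0.016]
contact_force: [-1.8, 0.0, 5.7]
eef_pos: [0.639, 0.198, 0.0158]
contact_force: [-3.8, 0.6, 9.9]
```

```bash
python3 -m creep '0 0 0 0 .3;0 0 0 0 .3;0 0 0 0 .3;0 0 0 0 .3;0 0 0 0 .3' | grep width; python3 -m creep '0 0 .02 0 .3;0 0 .03 0 .3;0 0 .05 0 .3;0 0 .055 0 .3;0 0 0 0 .3' |grep eef; python3 -m creep '-.0084 -.0361 0 -.121 .3;-.0084 -.0361 0 -.121 .3;-.0084 -.0361 0 -.121 1;-.0084 -.0361 0 -.121 1;-.0084 -.0361 0 -.121 1;-.0084 -.0361 0 -.121 1' |grep eef;python3 -m creep '-.0084 -.0361 0 -.121 1;-.0084 -.0361 0 -.121 1;-.0084 -.0361 0 -.121 1;-.0084 -.0361 0 -.121 1;-.0084 -.0361 0 -.121 1;0 0 0 0 1;0 0 0 0 1;0 0 0 0 1' |grep eef;python3 -c "
from h import *
st(); tags(); print('scene');tags('scene'); print(w2px(get_calibration('scene'),[.6385,.1968,.042]),w2px(get_calibration('scene'),[.5658,-.1195,.036]))"
```

```text
grip_width: 0.0556
eef_pos: [0.6433, 0.1989, 0.1453]
eef_pos: [0.5982, 0.0222, 0.1384]
eef_pos: [0.5652, -0.1189, 0.1384]
t 35.4 tcp [ 0.5652 -0.1189  0.1384] yaxis ang deg -76.4 zax [ 0.001  0.001 -1.   ] F [-0.3 -0.  -1.1] w 0.0853 gf 0.0 j [ 0.2   0.75 -0.12  1.8   0.15  0.6  -1.35]
green [219.7 208.6] 75 z.036: [0.6429 0.1955 0.036 ]
green [368.5 245.1] 48 z.036: [ 0.5667 -0.1161  0.036 ]
red [125.7 266.6] 459 z.036: [0.517  0.3834 0.036 ]
red [507.9 296.5] 58 z.036: [ 0.4615 -0.3982  0.036 ]
scene
red [543.3  13.4] 143 z.036: [-0.7758 -0.2772  0.036 ]
red [521.1  76.4] 99 z.036: [-0.4293 -0.1047  0.036 ]
red [322.4 156.3] 26 z.036: [ 0.2925 -0.2386  0.036 ]
red [430.  366.4] 309 z.036: [0.529  0.3974 0.036 ]
[331.72018862 330.96606407] [271.46445343 230.98549517]
```

```bash
python3 -m creep '.0005 -.0008 -.04 0 1;0 0 -.04 0 1;0 0 -.04 0 1;0 0 -.03 0 1;0 0 -.0125 0 1;0 0 0 0 1;0 0 0 0 1' |egrep 'eef|contact'; python3 -m creep '0 0 0 0 -1;0 0 0 0 -1;0 0 0 0 -1;0 0 0 0 -1;0 0 0 0 -1;0 0 0 0 -1' 60|egrep 'eef|grip'; python3 -m creep '0 0 .04 0 -1;0 0 .05 0 -1;0 0 .05 0 -1;0 0 .03 0 -1;0 0 0 0 -1;0 0 0 0 -1'|egrep 'eef|cont|width'; python3 -m creep '-.009 .0349 0 .1207 -1;-.009 .0349 0 .1207 -1;-.009 .0349 0 .1207 -1;-.009 .0349 0 .1207 -1;-.009 .0349 0 .1207 -1;-.009 .0349 0 .1207 -1' |grep eef;python3 -m creep '-.009 .0349 0 .1207 -1;-.009 .0349 0 .1207 -1;-.009 .0349 0 .1207 -1;-.009 .0349 0 .1207 -1;-.009 .0349 0 .1207 -1;0 0 0 0 -1;0 0 0 0 -1;0 0 0 0 -1' |grep eef;python3 -m creep '0 0 0 0 -1;0 0 0 0 -1' |grep eef;python3 -c "
from h import *
st()"
```

```text
eef_pos: [0.5659, -0.1204, 0.0092]
contact_force: [0.6, -0.6, 1.4]
eef_pos: [0.5657, -0.1205, 0.0094]
grip_width: 0.0393
grip_force: 62.1
eef_pos: [0.5647, -0.1208, 0.1443]
contact_force: [-1.1, 0.3, -3.3]
grip_width: 0.039
eef_pos: [0.52, 0.0476, 0.1425]
eef_pos: [0.4854, 0.1847, 0.1432]
eef_pos: [0.486, 0.1853, 0.1441]
t 39.0 tcp [0.486  0.1853 0.1441] yaxis ang deg 3.1 zax [-0.    -0.001 -1.   ] F [-0.5 -0.1 -1.7] w 0.0391 gf 61.5 j [-0.19  0.71 -0.43  1.96  0.52  0.58 -0.92]
```

```bash
python3 -m creep '.001 .003 -.03 .003 -1;0 0 -.04 0 -1;0 0 -.03 0 -1;0 0 -.02 0 -1;0 0 -.012 0 -1;0 0 0 0 -1;0 0 0 0 -1' |egrep 'eef|contact'; python3 -m creep '0 0 -.005 0 -1;0 0 0 0 -1;0 0 0 0 -1'|egrep 'eef|contact'; python3 -m creep '0 0 -.005 0 -1;0 0 0 0 -1;0 0 0 0 -1'|egrep 'eef|contact';python3 -m creep '0 0 -.005 0 -1;0 0 0 0 -1;0 0 0 0 -1'|egrep 'eef|contact'
```

```text
eef_pos: [0.4871, 0.1889, 0.0392]
contact_force: [0.7, 0.4, -2.1]
eef_pos: [0.4869, 0.1889, 0.0351]
contact_force: [-0.0, -0.3, -1.9]
eef_pos: [0.4866, 0.1888, 0.0307]
contact_force: [0.6, -0.5, -1.5]
eef_pos: [0.4866, 0.1888, 0.0266]
contact_force: [-0.0, 0.1, -1.7]
```

```bash
python3 -m creep '0 0 -.005 0 -1;0 0 0 0 -1;0 0 0 0 -1'|egrep 'eef|contact'; python3 -m creep '0 0 -.004 0 -1;0 0 0 0 -1;0 0 0 0 -1'|egrep 'eef|contact';python3 -m creep '0 0 -.002 0 -1;0 0 0 0 -1;0 0 0 0 -1'|egrep 'eef|contact';python3 -m creep '0 0 -.002 0 -1;0 0 0 0 -1;0 0 0 0 -1'|egrep 'eef|contact'
```

```text
eef_pos: [0.4866, 0.1888, 0.0226]
contact_force: [-0.0, -0.6, -2.5]
eef_pos: [0.4866, 0.1888, 0.0195]
contact_force: [-0.0, 0.4, -2.1]
eef_pos: [0.4866, 0.1888, 0.0179]
contact_force: [0.2, 1.0, -1.3]
eef_pos: [0.4866, 0.1888, 0.0163]
contact_force: [-0.5, 0.2, -2.7]
```

```bash
python3 -m creep '0 0 -.0015 0 -1;0 0 0 0 -1;0 0 0 0 -1'|egrep 'eef|contact';  python3 -m creep '0 0 0 0 .3;0 0 0 0 .3;0 0 0 0 .3;0 0 0 0 .3;0 0 0 0 .3' | egrep 'width|eef'; python3 -m creep '0 0 .02 0 .3;0 0 .03 0 .3;0 0 .05 0 .3;0 0 .055 0 .3;0 0 .06 0 0;0 0 .06 0 -1;0 0 0 0 -1;0 0 0 0 -1' |grep eef; python3 -c "
from h import *
st(); tags()"
```

```text
eef_pos: [0.487, 0.1889, 0.0154]
contact_force: [0.9, -0.6, 2.2]
eef_pos: [0.4898, 0.1897, 0.016]
grip_width: 0.0556
eef_pos: [0.4869, 0.1888, 0.2362]
t 43.4 tcp [0.4869 0.1888 0.2362] yaxis ang deg 3.3 zax [ 0.002  0.    -1.   ] F [-0.1 -0.5 -0.1] w 0.0004 gf 0.0 j [-0.12  0.59 -0.55  1.86  0.41  0.81 -0.82]
red [125.8 266.6] 455 z.036: [0.5171 0.3833 0.036 ]
red [429.8 284.5] 75 z.036: [ 0.485  -0.2401  0.036 ]
red [507.9 296.6] 59 z.036: [ 0.4614 -0.3982  0.036 ]
red [433.  379.4] 91 z.036: [ 0.2953 -0.2395  0.036 ]
```

```bash
python3 -m creep '.0219 .0457 .002 0 -1;.0219 .0457 .002 0 -1;.0219 .0457 0 0 -1;.0219 .0457 0 0 -1;0 0 0 0 -1;0 0 0 0 -1;0 0 0 0 -1;0 0 0 0 -1' |egrep 'eef|cont'; python3 -c "
from h import *
st(); b=tags(); s=tags('scene'); w=camera('wrist')
cv2.imwrite('pics/t9.png',b[:,:,::-1]);cv2.imwrite('pics/s9.png',s[:,:,::-1]);cv2.imwrite('pics/w9.png',w[:,:,::-1])
f=lambda i,y0,y1,x0,x1:cv2.resize(i[y0:y1,x0:x1,::-1],(400,300),interpolation=2)
cv2.imwrite('pics/c12.png',np.vstack([np.hstack([f(b,170,320,140,340),f(b,210,345,420,600)]),np.hstack([f(s,210,390,220,460),f(w,0,480,0,640)])]))"
```

```text
eef_pos: [0.5565, 0.3332, 0.2377]
contact_force: [-0.0, 0.6, -0.3]
t 44.2 tcp [0.5565 0.3332 0.2377] yaxis ang deg 3.3 zax [-0.001 -0.002 -1.   ] F [-0.   0.6 -0.3] w -0.0003 gf 0.0 j [-0.34  0.75 -0.52  1.47  0.41  1.03 -0.9 ]
red [429.7 284.4] 76 z.036: [ 0.4851 -0.2399  0.036 ]
red [507.9 296.5] 58 z.036: [ 0.4615 -0.3982  0.036 ]
red [433.  379.5] 90 z.036: [ 0.2951 -0.2395  0.036 ]
red [400.5   3.5] 45 z.036: [-0.4261 -0.6442  0.036 ]
red [543.3  13.3] 143 z.036: [-0.7763 -0.2776  0.036 ]
red [521.1  76.4] 100 z.036: [-0.429  -0.1044  0.036 ]
red [268.3 189.1] 33 z.036: [ 0.4851 -0.2379  0.036 ]
red [430.  366.4] 312 z.036: [0.5291 0.3973 0.036 ]
```

View pics/c12.png

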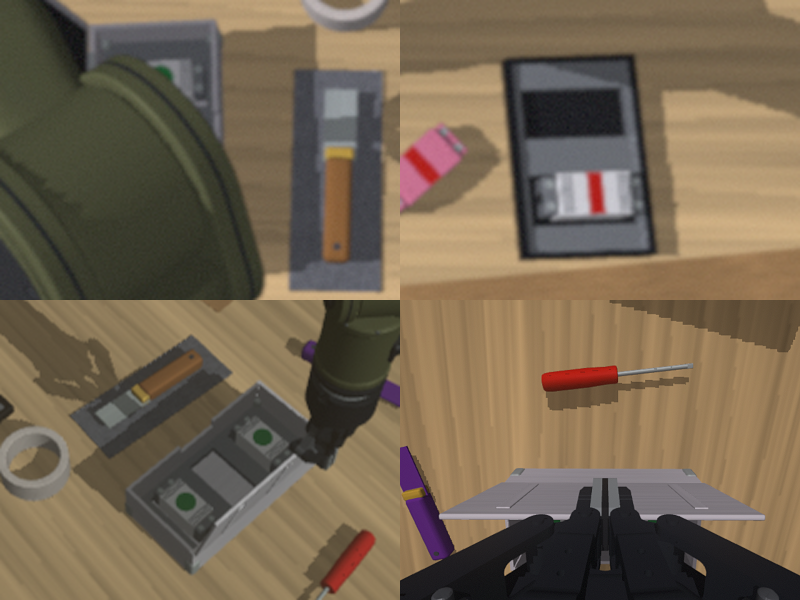

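Both greens sit in end nests, the red sits in tray nest 1, and the scraper is on the mat. The cover's outer edge is at wrist crop (603,517), so I'll check there's room to come down behind it.

```bash
python3 -c "
from h import *
c=get_calibration('wrist')
for u,v in((325,347),(68,347),(584,347)):
  print([px2w(c,u,v,z).round(3).tolist() for z in(.185,.195)])
print(ray(c,0,0)[0])"
```

```text
[[0.557, 0.286, 0.185], [0.557, 0.292, 0.195]]
[[0.426, 0.279, 0.185], [0.432, 0.285, 0.195]]
[[0.69, 0.294, 0.185], [0.683, 0.299, 0.195]]
[0.55213901 0.40155157 0.38053382]
```

```bash
python3 -m creep '0 0 -.035 0 -1;0 0 -.035 0 -1;0 0 -.033 0 -1;0 0 0 0 -1;0 0 0 0 -1' |egrep 'eef|cont'; python3 -m creep '.001 -.018 0 0 -1;.001 -.018 0 0 -1;.001 -.018 0 0 -1;.001 -.018 0 0 -1;0 0 0 0 -1;0 0 0 0 -1' |egrep 'eef|cont'; python3 -m creep '.001 -.0177 .001 0 -1;.001 -.0177 .001 0 -1;0 0 0 0 -1;0 0 0 0 -1'|egrep 'eef|cont'; python3 -m creep '.001 -.0166 -.0065 0 -1;.001 -.0166 -.0065 0 -1;0 0 0 0 -1;0 0 0 0 -1'|egrep 'eef|cont'
```

```text
eef_pos: [0.5569, 0.335, 0.1564]
contact_force: [-0.3, 0.5, 1.1]
eef_pos: [0.5602, 0.2762, 0.156]
contact_force: [-0.7, 0.2, -0.0]
eef_pos: [0.5618, 0.2477, 0.1574]
contact_force: [0.5, -0.0, 0.5]
eef_pos: [0.5631, 0.2211, 0.1467]
contact_force: [0.0, 0.9, -0.1]
```

```bash
python3 -m creep '0 -.0139 -.011 0 -1;0 -.0139 -.011 0 -1;0 -.01 -.0146 0 -1;0 -.01 -.0146 0 -1;0 0 0 0 -1;0 0 0 0 -1'|egrep 'eef|cont'; python3 -m creep '0 -.0044 -.0111 0 -1;0 -.0044 -.0111 0 -1;0 -.0017 -.009 0 -1;0 0 0 0 -1;0 0 0 0 -1'|egrep 'eef|cont'; python3 -c "
from h import *
tags()"
```

```text
eef_pos: [0.5625, 0.1836, 0.1054]
contact_force: [0.8, 0.9, -0.5]
eef_pos: [0.5627, 0.1756, 0.0808]
contact_force: [0.2, 0.2, 1.2]
red [125.8 266.5] 456 z.036: [0.5173 0.3834 0.036 ]
red [429.6 284.4] 78 z.036: [ 0.4852 -0.2398  0.036 ]
red [507.9 296.6] 57 z.036: [ 0.4613 -0.3981  0.036 ]
red [433.  379.4] 89 z.036: [ 0.2953 -0.2396  0.036 ]
```

```bash
python3 -m creep '0 -.002 -.008 0 -1;0 0 -.006 0 -1;0 0 0 0 -1;0 0 0 0 -1'|egrep 'eef|cont'; python3 -m creep '0 0 -.002 0 -1;0 0 0 0 -1;0 0 0 0 -1'|egrep 'eef|cont';  python3 -m creep '0 0 .01 0 -1;0 -.035 0 0 -1;0 0 -.006 0 -1;0 0 -.003 0 -1;0 0 0 0 -1;0 0 0 0 -1'|egrep 'eef|cont';python3 -m creep '0 0 -.0025 0 -1;0 0 0 0 -1;0 0 0 0 -1'|egrep 'eef|cont'
```

```text
eef_pos: [0.5629, 0.1741, 0.0698]
contact_force: [-1.2, 0.4, -0.0]
eef_pos: [0.5631, 0.1742, 0.0691]
contact_force: [-1.1, -0.6, 5.5]
eef_pos: [0.5631, 0.1477, 0.0693]
contact_force: [-0.7, -0.2, 0.8]
eef_pos: [0.5632, 0.1478, 0.069]
contact_force: [-2.9, -1.0, 13.9]
```

```bash
python3 -m creep '0 0 .03 0 -1;0 0 .05 0 -1;0 0 .05 0 -1;0 0 .05 0 -1;-.02 -.055 0 0 -1;-.02 -.055 0 0 -1;-.02 -.055 0 0 -1;-.02 -.055 0 0 -1'|egrep 'time'; python3 -m creep '-.02 -.055 0 0 -1;-.02 -.055 0 0 -1;-.02 -.055 0 0 -1;-.02 -.055 0 0 -1;-.01 -.055 0 0 -1;-.01 -.055 0 0 -1;0 0 0 0 -1;0 0 0 0 -1' |egrep 'eef|cont'; python3 -m creep '0 0 0 0 -1;0 0 0 0 -1;0 0 0 0 -1' |egrep 'time|eef|cont'; python3 -c "
from h import *
b=tags();a=cv2.imread('pics/top0.png')[:,:,::-1]
g=lambda i:cv2.cvtColor(np.ascontiguousarray(i),cv2.COLOR_RGB2GRAY).astype(float)
d=abs(g(a)-g(b)); print('cover diff',d[178:312,178:258].mean(),d[178:312,178:258].max(),'bkg',d[340:380,40:150].mean())
print('tape/remote diff',d[135:190,285:380].mean(),'sd',d[195:292,115:135].mean())
h=cv2.cvtColor(b,cv2.COLOR_RGB2HSV); m=((h[...,0]>5)&(h[...,0]<16)&(h[...,1]>150)&(h[...,2]>60)).astype(np.uint8); m[:, :280]=0; m[:,340:]=0; m[:200]=0;m[320:]=0
k,l,s,c=cv2.connectedComponentsWithStats(m)
for i in range(1,k):
  if s[i,4]>60: print('handle',s[i],c[i],px2w(get_calibration('top'),*c[i],.029))
cv2.imwrite('pics/t10.png',b[:,:,::-1]); st()"
```

```text
time: 49.8
eef_pos: [0.4191, -0.294, 0.211]
contact_force: [-0.1, 0.1, -0.1]
time: 50.9
eef_pos: [0.4198, -0.2922, 0.2114]
contact_force: [-0.3, 0.8, 0.1]
red [125.8 266.7] 456 z.036: [0.5168 0.3834 0.036 ]
red [429.5 284.2] 76 z.036: [ 0.4855 -0.2396  0.036 ]
red [433.  379.4] 89 z.036: [ 0.2953 -0.2396  0.036 ]
cover diff 1.3680037313432836 11.0 bkg 1.3302272727272728
tape/remote diff 1.595598086124402 sd 1.6757731958762887
t 51.0 tcp [ 0.4197 -0.2925  0.2114] yaxis ang deg 3.5 zax [ 0.  0. -1.] F [ 0.  -0.7 -0.2] w 0.0001 gf 0.0 j [ 0.9   0.63 -0.61  1.91  0.51  0.76  0.06]
```

```bash
python3 -c "
from plant import *
print(hand_in())"
```

```text
the job is handed in; nothing more can be done
None
```

The job is handed in; the verdict was not shown. I levered the cover open to about 1.8 rad with the scraper, put the two green-tagged drivers in the case's end nests and the one red-tagged driver in a tray nest, laid the scraper back on its mat and shut the cover (its camera view matches the start); the tape, screwdriver, remote and pink look-alikes were left alone.

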